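Put the wax balls away under the dust hood

TASK

Pull the pot carriage out from under the clear dust hood as far as it goes, and set the large wax ball down in the wide pot and the small one in the narrow pot; the wax is brittle, so lower each ball gently to the bottom of its pot, never dropping or pressing it. Then push the carriage fully home under the hood, leaving the balls in their pots, and do not disturb the glue bottle, tin, shoe last or hammer.

Things in the scene. Friction and masses are not known exactly. Their poses are not given: they have to be found in the camera images.
- rack: Fixed base of the slide: two low rails and, over the far end, a clear dust hood with a dark wooden frame. Origin on the bench, on the pots' centre line when the carriage is fully out; x points along the slide, away from the robot. Hood: x 86 to 246 mm, y -158 to 158 mm from the origin, roof underside 112 mm, top 125 mm above the bench, near end open.
- carriage (a joint): Slide, m: 0 = fully home under the hood (end stop), 0.16 = fully out (end stop); grows along the rack's -x, towards the robot. About 3 N dry friction plus 12 N per m/s; stays where left. The carriage is a plywood board 152 x 292 mm (top at 24 mm) with both pots fixed on it and, in front, a tongue with an upright pull board.
- pull_board (a point): Middle of the top edge of the wooden pull board, 95 mm above the bench. Upright, 12 mm thick (rack's x), 80 mm wide (rack's y), free from 24 to 95 mm above the bench, 161 mm in front of the pots' centre line. Behind it a free gap of 79 mm to the pots. It can be hooked from behind, pushed from in front or pinched from above.
- wide_pot (a point): Centre of the inner floor of the wide, taller metal pot, on the carriage, 28 mm above the bench. Inner diameter 144 mm, wall 4 mm, inner depth 70 mm (rim 98 mm above the bench); flat floor. Lies on the rack's +y side, 66 mm from the middle.
- narrow_pot (a point): Centre of the inner floor of the narrow, lower metal pot, on the carriage, 28 mm above the bench. Inner diameter 124 mm, wall 4 mm, inner depth 54 mm (rim 82 mm above the bench); flat floor. Lies on the rack's -y side, 78 mm from the middle.
- large_ball: Large brown wax ball, diameter 54 mm, about 80 g; origin at its centre; it rolls. It starts on the rubber ring of one of the two cradles, its centre 46 mm above the bench.
- small_ball: Small brown wax ball, diameter 40 mm, about 35 g; origin at its centre; it rolls. It starts on the rubber ring of the other cradle, its centre 37 mm above the bench.
- cradle_a: Wooden ball cradle fixed to the bench: plank 124 mm (its x) by 34 mm (its y) by 10 mm, in its middle a rubber ring (34 mm across, top 22 mm above the bench), and two end blocks across its x, 46 to 62 mm from the middle, 60 mm high. The long sides (+y, -y) are open. Origin in the middle of its underside. Either ball may be on it.
- cradle_b: A second cradle, the same as cradle_a.
- glue_bottle: White glue bottle, standing, 52 mm across and 150 mm high, loose; origin in the middle of its underside. Bystander.
- tin: Closed metal tin, standing, 54 mm across and 100 mm high, loose; origin in the middle of its underside. Bystander.
- shoe_last: Grey-green shoe last lying sole down, 235 mm long (its x, toe at +x), 68 mm wide, 100 mm high at the heel, loose; origin in the middle of its underside. Bystander.
- hammer: Hammer lying along its x axis, loose, 260 mm long, 26 mm high, 78 mm across the head, which lies 117 mm along its +x from the origin; handle towards -x. Bystander.
Not all that is in view belongs to the job. What is shaped like the small_ball but green or red is not meant.

How it is judged:
On the way, in this order (a step that is already met when the one before it is completed fails the run):
1. the carriage is pulled out to its front stop (within 8 mm) (value of joint carriage above 0.152 m), for 0.1 s.
2. each ball lies released on the floor of its own pot (horizontal distance between large_ball and wide_pot below 0.048 m and z of large_ball in the frame of wide_pot between 0.021 and 0.033 m and horizontal distance between small_ball and narrow_pot below 0.045 m and z of small_ball in the frame of narrow_pot between 0.014 and 0.026 m and contact force between each of large_ball, small_ball and the fingers below 0.05 N), for 0.2 s.
At the end, for the whole second after the job is handed in: The carriage is within 6 mm of its home stop; the large ball lies on the floor of the wide pot and the small ball on the floor of the narrow pot (within 6 mm in height), released and slower than 0.08 m/s (all of step 2 and value of joint carriage below 0.006 m and linear speed of each of large_ball, small_ball below 0.08 m/s); the robot touches nothing.
It fails at once if the large ball is dropped (faster than 0.65 m/s inside a pot) ((horizontal distance between large_ball and wide_pot below 0.055 m and z of large_ball in the frame of wide_pot below 0.075 m and linear speed of large_ball above 0.65 m/s) or (horizontal distance between large_ball and narrow_pot below 0.055 m and z of large_ball in the frame of narrow_pot below 0.075 m and linear speed of large_ball above 0.65 m/s)).
It fails at once if the small ball is dropped (faster than 0.65 m/s inside a pot) ((horizontal distance between small_ball and wide_pot below 0.055 m and z of small_ball in the frame of wide_pot below 0.075 m and linear speed of small_ball above 0.65 m/s) or (horizontal distance between small_ball and narrow_pot below 0.055 m and z of small_ball in the frame of narrow_pot below 0.075 m and linear speed of small_ball above 0.65 m/s)).
It fails at once if a ball is pressed or knocked against the pots with more than 20 N (contact force between any of large_ball, small_ball and rack above 20 N).
It fails at once if a ball falls on the bench (height (world z) of large_ball below 0.034 m or height (world z) of small_ball below 0.027 m).
It fails at once if a bystander is moved more than 25 mm or the bottle or tin is tipped (distance of any of glue_bottle, tin, shoe_last, hammer from where it was at the start of the episode above 0.025 m or angle between any of glue_bottle, tin's own z axis and vertical above 0.35 rad).
It also fails if it takes over 72 s, if anything falls off the work surface, if the arm or the gripper's body presses on something with over 40 N, if the wrist force passes 120 N, or if a joint passes its speed limit or range.

ROBOT

A 6-joint arm with a two-finger parallel gripper is mounted at the origin on the work surface. World frame = base frame: x ahead of the robot, y to its left, z up, the work surface at z = 0. Lengths are in m, angles in rad, forces in N, time in s.
With the tool pointing down it reaches from about 0.375 to 0.925 m from the base axis. Payload 5.7 kg.
Tool frame: the origin (TCP) lies midway between the tips of the shut fingers; the grasp point (between the pads) lies 19 mm behind it (ctrl.tcp_to_grasp is the distance from the TCP to the grasp point, in m); z points along the fingers, y is the line along which they close (so a half turn about z gives the same grasp; the last joint's range is limited). The gripper opens to 85 mm and grips with 20 to 120 N. Pads are 22 mm wide; open, the fingers measure 114 mm over their backs; the gripper's body (76 mm by 85 mm) begins 54 mm behind the grasp point. The pads swing forward as they close: fully open they stand 13 mm farther back than shut.
Start: joints at [-1.391, 0.359, 1.51, -0, 1.272, -0.115], TCP at [0.174, -0.574, 0.231] pointing down, gripper open.
Joint ranges: [-2.97, 2.97], [-1.01, 2.36], [0.21, 2.38], [-0.96, 4.11], [0.2, 2.71], [-2.98, 2.98]. Speed limits (rad/s): [2.39, 2.39, 3.14, 3.14, 3.14, 3.14].

INTERFACE

Orientations are given as a 3x3 rotation matrix whose columns are the frame's x, y, z axes.
In Python, from workcell import status, read_camera, camera_model, ctrl gives the robot as it stands. The module is installed in compiled form; this text tells all that it offers.
- The arm moves only by the tool drive_tool, never from a script. Its arguments are lists of equal length, an entry for each row: "offset": the shift along the tool's x, y, z in cm, a list of three; "delta_rot": the turn, a rotation vector about the tool's x, y, z in rad, a list of three; "claw": the finger opening in cm, from 0 to 8.54. In form: {"offset": [[tx, ty, tz], ...], "delta_rot": [[rx, ry, rz], ...], "claw": [claw, ...]}. A call has 1 to 20 rows; each row shifts and turns the commanded pose from where the row before left it, along the tool's axes as they then stand; what a row does not reach is not made up. A row lasts 1/10 s, in which the tool goes at most 50 mm and 8.59 degrees, less where a joint would pass 70% of its speed; a pose out of reach is approached as far as the arm can. A call is refused whole if a number of a shift passes 5 or a number of a turn 0.15, either way. A call with a gripper value outside its range is refused whole. The fingers move at their own pace and stop on an object; the grip force is fixed at half the most. Time passes only in rows, so rows that do not move let the fingers close. It gives the time, the measured TCP pose, the force, the opening and the grip force at its end, in the units of the state.
- status.sense(): the state, without advancing time (a new reading comes with each control period).
- read_camera(name): name is "side" or "top" or "wrist"; returns the picture (384x512x3 uint8, red, green, blue); there is no depth.
- camera_model(name): a dict with "K" (3x3 intrinsics, pixels), "eye" and "rotation" of the camera in the world; the wrist camera has in their place "mount" (4x4, takes a point from camera to tool coordinates, whose origin is the TCP and whose axes are the flange's). Camera axes: x right, y down, z forward; pixel columns grow to the right and rows downward; lengths in m; the calibration is good to about 2 mm. A picture is of the moment at which its call begins: read the wrist's pose just before it. camera_model takes no time and is no camera call.
- ctrl.finish_job(): hands the job in; it is judged then, once.
The state is a dict: "time_s": time; "joints": joint angles; "qd": joint speeds; "joint_torque": joint torques, N m; "tool_pos": TCP position; "orientation": TCP orientation; "force": force on the tool from outside, world axes, zero at the start; "wrist_torque": the same for the moment, N m; "gripper_width": finger opening in m; "grip_force": force on a finger pad.
Only numpy, scipy, OpenCV 4.12 (cv2) and the standard library are available. Lean on these libraries where they do the work, as an engineer would, in place of code of your own. Each camera call takes 0.05 s, during which the arm holds its last target. There are 200 camera calls.

## Working session

There is one attempt and no reset: what is moved stays moved. The work goes in short steps, Python scripts to look and compute and a tool call to move; the robot and the scene stay as the last step left them, time stands still between calls to the robot, and variables do not carry over. Pictures are saved under pics/ and viewed, at most 13 in all, crops included, and the job is handed in when it is done.

Besides the shell and the picture viewer there is one more tool, called by a JSON object that holds its "fn" and its "kwargs". drive_tool: Moves the arm, as the interface text tells. Its arguments: {"type":"object","properties":{"offset":{"type":"array","items":{"type":"array","items":{"type":"number"}}},"delta_rot":{"type":"array","items":{"type":"array","items":{"type":"number"}}},"claw":{"type":"array","items":{"type":"number"}}},"required":["offset","delta_rot","claw"]}

```bash
mkdir -p pics
python3 - <<'E'
from workcell import status, read_camera, camera_model, ctrl
import cv2,numpy as np
s=status.sense();print(s['time_s'],s['tool_pos'],np.round(s['orientation'],3).tolist(),s['force'],s['gripper_width'],ctrl.tcp_to_grasp)
for n in('top','side'):
    cv2.imwrite(f'pics/{n}0.png',read_camera(n)[:,:,::-1]);m=camera_model(n);print(n,{k:np.round(v,4).tolist() for k,v in m.items() if not isinstance(v,str)})
print(camera_model('wrist'))
E
```

```text
0.0 [ 0.17421795 -0.57343919  0.23046309] [[0.957, 0.291, -0.0], [0.291, -0.957, 0.002], [0.0, -0.002, -1.0]] [ 0.66512886 -0.18124622  0.21446364] 0.08561978222478939 0.0187
top {'K': [[350.7442, 0.0, 251.5193], [0.0, 350.7442, 195.084], [0.0, 0.0, 1.0]], 'eye': [0.4549, 0.0081, 1.253], 'rotation': [[-0.0275, -0.9939, 0.1071], [-0.9996, 0.0265, -0.0103], [0.0074, -0.1074, -0.9942]]}
side {'K': [[393.8314, 0.0, 252.4722], [0.0, 393.8314, 192.4734], [0.0, 0.0, 1.0]], 'eye': [0.5296, 0.9095, 0.7501], 'rotation': [[-0.994, -0.0787, 0.0757], [-0.1077, 0.5902, -0.8], [0.0183, -0.8034, -0.5952]]}
{'K': array([[303.04514389,   0.        , 258.825922  ],
       [  0.        , 303.04514389, 194.38252782],
       [  0.        ,   0.        ,   1.        ]]), 'mount': array([[-5.12049420e-04, -9.64028757e-01, -2.65797468e-01,
         6.79787355e-02],
       [ 9.99999868e-01, -4.83203209e-04, -1.73920256e-04,
        -2.92602121e-04],
       [ 3.92299384e-05, -2.65797522e-01,  9.64028877e-01,
        -1.43159230e-01],
       [ 0.00000000e+00,  0.00000000e+00,  0.00000000e+00,
         1.00000000e+00]])}
```

View pics/top0.png

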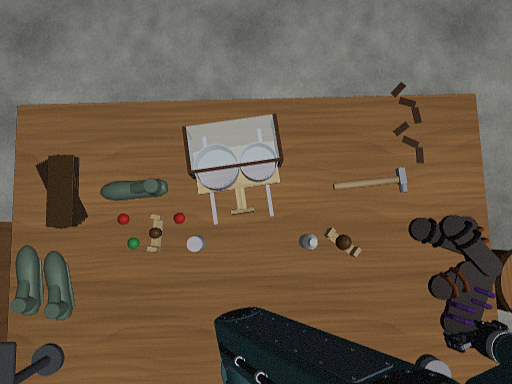

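View pics/side0.png

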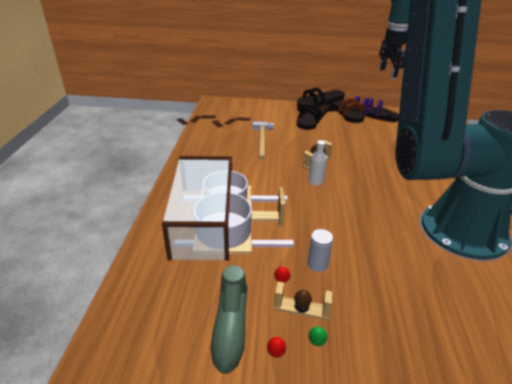

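The top view shows the pull board at about (242,211), the wide pot at (216,167), the narrow pot at (259,161), the small ball at (155,233) and the large ball at (344,242). The bottle is at (309,241), close to the large ball, and the tin is at (195,244). In the side view the small ball is at (302,300) and the pull board at (282,206).

```bash
cat > h.py <<'E'
from workcell import status, read_camera, camera_model, ctrl
import cv2,numpy as np
def ray(n,u,v,z):
    m=camera_model(n);R=np.array(m['rotation']);e=np.array(m['eye'])
    d=R@np.linalg.solve(m['K'],[u,v,1.]);return e+d*(z-e[2])/d[2]
def blobs(img,mask,box,amin):
    u0,v0,u1,v1=box;k=np.zeros_like(mask);k[v0:v1,u0:u1]=mask[v0:v1,u0:u1]
    n,l,s,c=cv2.connectedComponentsWithStats(k)
    return [(s[i],c[i],l==i) for i in range(1,n) if s[i][4]>=amin]
E
python3 - <<'E'
from h import *
im=cv2.imread('pics/top0.png')
tiles=[im[v:v+60,u:u+80] for u,v in((120,200),(305,215),(200,185),(185,130))]
t=[cv2.resize(x,None,fx=5,fy=5,interpolation=cv2.INTER_CUBIC) for x in tiles]
cv2.imwrite('pics/c0.png',np.vstack([np.hstack(t[:2]),np.hstack(t[2:])]))
E
```

```text
(no output)
```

View pics/c0.png

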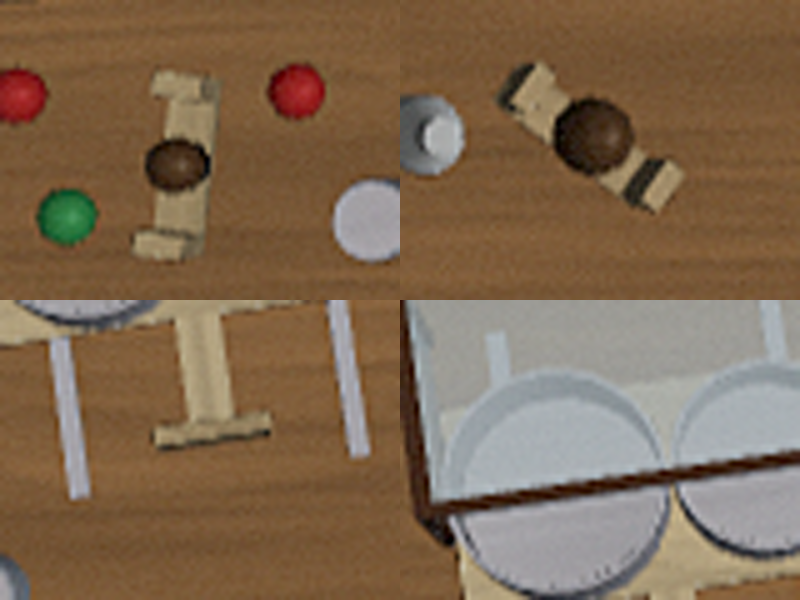

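The crops show the small ball at (155.6,233) with its cradle blocks at about (155.8,217) and (152,249). The large ball is at (343.6,242.2), with blocks at about (333,232.6) and (357.4,252.2). The pull board's top edge runs from (231,211.4) to (254,208.6).

Run:
```python
from h import *
im=cv2.imread('pics/top0.png');hsv=cv2.cvtColor(im,cv2.COLOR_BGR2HSV)
P=lambda u,v,z:np.round(ray('top',u,v,z)*1000)[:2]
# balls: dark brown
for nm,box,z in(('small',(140,220,170,246),.037),('large',(325,228,365,258),.046)):
    m=((hsv[...,2]<75)&(hsv[...,1]>60)).astype(np.uint8)
    for s,c,_ in blobs(im,m,box,30):print(nm,s,np.round(c,1),P(*c,z))
print('sm ball',P(155.6,233,.037),'blocks',P(155.8,217,.06),P(152,249,.06))
print('lg ball',P(343.6,242.2,.046),'blocks',P(333,232.6,.06),P(357.4,252.2,.06))
a,b=P(231,210.8,.095),P(254,208.2,.095);print('board',a,b,np.linalg.norm(a-b),'mid',(a+b)/2)
print('pots', P(216.5,166.5,.098),P(258.5,161,.082))
print('rail ends',P(216,223.5,.01),P(272,215,.01))
print('hood near roof corners',P(190,174,.125),P(283,161,.125),'far',P(184,126,.125),P(276,115,.125))
print('tin',P(195.5,243.5,.1),'bottle',P(312.5,242.0,.15), 'reds',P(123.5,219,.02),P(179.5,218,.02),P(133.5,243,.02))
# side
S=lambda u,v,z:np.round(ray('side',u,v,z)*1000)[:2]
sm=cv2.cvtColor(cv2.imread('pics/side0.png'),cv2.COLOR_BGR2HSV)
m=((sm[...,2]<75)&(sm[...,1]>60)).astype(np.uint8)
for s,c,_ in blobs(sm,m,(285,280,325,320),30):print('side small',s,c,S(*c,.037))
print('side board',S(281,188,.095))
```

```text
small [149 228  13  10  88] [154.8 232.4] [466. 332.]
large [336 235  16  15 167] [342.5 241.7] [ 417. -311.]
large [350 247   8  10  32] [353.  250.8] [ 385. -345.]
sm ball [464. 329.] blocks [517. 322.] [410. 335.]
lg ball [ 415. -315.] blocks [ 448. -277.] [ 380. -356.]
board [529.  65.] [536. -11.] 76.32168761236873 mid [532.5  27. ]
pots [678. 110.] [697. -31.]
rail ends [491. 123.] [516. -75.]
hood near roof corners [651. 194.] [ 686. -110.] far [812. 213.] [842. -92.]
tin [426. 183.] bottle [ 421. -190.] reds [516. 446.] [514. 250.] [431. 410.]
side small [295 293  16  20 211] [301.90047393 301.65402844] [468. 341.]
side board [535.  -3.]
```

```bash
cat >> h.py <<'E'
def to(p,yaw=None):
    s=status.sense();R=np.array(s['orientation']);q=np.array(s['tool_pos']);y=np.arctan2(R[1,0],R[0,0])
    if yaw is not None:
        c,n=np.cos(yaw),np.sin(yaw);R1=np.array([[c,n,0],[n,-c,0],[0,0,-1]])
        from scipy.spatial.transform import Rotation as Q
        print('rot',np.round(Q.from_matrix(R.T@R1).as_rotvec(),3));R=R1
    print('t',s['time_s'],'pos',np.round(q,4),'yaw',round(y,3),'off cm',np.round(R.T@(np.array(p)-q)*100,2),'F',np.round(s['force'],1),'w',round(s['gripper_width'],4),'j',np.round(s['joints'],2))
E
python3 -c "
from h import *
to((.532,.027,.20),1.688)"
```

```text
rot [-1.000e-03 -1.000e-03 -1.393e+00]
t 0.1 pos [ 0.1742 -0.5735  0.2305] yaw 0.295 off cm [55.45 42.55  3.05] F [-0.  -0.2  1. ] w 0.0856 j [-1.39  0.36  1.51 -0.    1.27 -0.12]
```

{"fn": "drive_tool", "kwargs": {"offset": [[0,0,0],[0,0,0],[0,0,0],[0,0,0],[0,0,0],[0,0,0],[0,0,0],[0,0,0],[0,0,0],[0,0,0]], "delta_rot": [[0,0,-0.14],[0,0,-0.14],[0,0,-0.14],[0,0,-0.14],[0,0,-0.14],[0,0,-0.14],[0,0,-0.14],[0,0,-0.14],[0,0,-0.14],[0,0,-0.133]], "claw": [8,8,8,8,8,8,8,8,8,8]}}

```text
time_s: 1.1
tool_pos: [0.1743, -0.5737, 0.2308]
orientation: [[-0.122, 0.992, -0.0], [0.992, 0.122, 0.001], [0.001, -0.0, -1.0]]
force: [0.2, -0.1, 0.2]
gripper_width: 0.0804
grip_force: 0.0
```

{"fn": "drive_tool", "kwargs": {"offset": [[3.5,2.7,0],[3.5,2.7,0],[3.5,2.7,0],[3.5,2.7,0],[3.5,2.7,0],[3.5,2.7,0],[3.5,2.7,0],[3.5,2.7,0],[3.5,2.7,0],[3.5,2.7,0],[3.5,2.7,0],[3.5,2.7,0],[3.5,2.7,0],[3.5,2.7,0],[3.5,2.7,0],[2.9,2.0,0],[0,0,0]], "delta_rot": [[0,0,0],[0,0,0],[0,0,0],[0,0,0],[0,0,0],[0,0,0],[0,0,0],[0,0,0],[0,0,0],[0,0,0],[0,0,0],[0,0,0],[0,0,0],[0,0,0],[0,0,0],[0,0,0],[0,0,0]], "claw": [8,8,8,8,8,8,8,8,8,8,8,8,8,8,8,8,8]}}

```text
time_s: 2.8
tool_pos: [0.5335, 0.0293, 0.231]
orientation: [[-0.121, 0.993, 0.001], [0.993, 0.121, 0.002], [0.002, 0.001, -1.0]]
force: [-1.0, 0.0, 0.1]
gripper_width: 0.0801
grip_force: 0.0
```

```bash
python3 -c "
from h import *
to((.532,.027,.062),1.688)
cv2.imwrite('pics/w1.png',read_camera('wrist')[:,:,::-1])"
```

```text
rot [ 0.001 -0.002  0.004]
t 2.8 pos [0.5335 0.0293 0.231 ] yaw 1.692 off cm [-0.21 -0.17 16.9 ] F [-1.   0.   0.1] w 0.0801 j [-0.08  0.26  1.65  0.    1.22 -0.2 ]
```

View pics/w1.png

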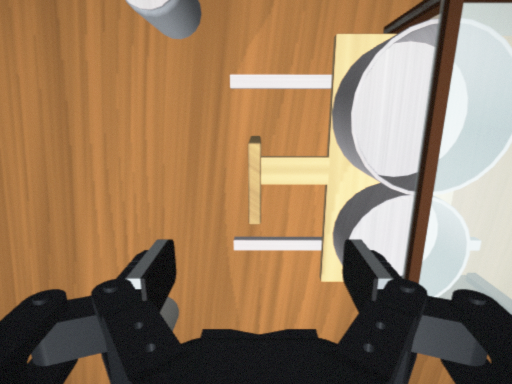

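The wrist view shows the board's top edge upright in the image from (255,140) to (255,223), so the yaw is right. The fingers straddle it around column 259, and rim and hood are clear.

```bash
cat >> h.py <<'E'
def wray(u,v,z):
    s=status.sense();R=np.array(s['orientation']);q=np.array(s['tool_pos']);m=camera_model('wrist');M=np.array(m['mount'])
    d=R@M[:3,:3]@np.linalg.solve(m['K'],[u,v,1.]);e=q+R@M[:3,3];return e+d*(z-e[2])/d[2]
E
python3 -c "
from h import *
a,b=wray(255,138,.095),wray(255,223,.095);print(a,b,np.linalg.norm(a-b))
p=(a+b)/2;p[2]=.062;to(p,1.688)
print('wide',wray(411,107,.098),'narrow',wray(404,243,.082))"
```

```text
[0.52401908 0.07070958 0.095     ] [ 0.53358671 -0.01096788  0.095     ] 0.08223592230563852
rot [-0.    -0.     0.003]
t 2.85 pos [0.5322 0.0275 0.2309] yaw 1.691 off cm [ 0.28 -0.31 16.89] F [ 0.6  0.4 -0.4] w 0.08 j [-0.08  0.26  1.65  0.    1.22 -0.2 ]
wide [0.65644325 0.11389388 0.098     ] narrow [ 0.6912316 -0.0193276  0.082    ]
```

{"fn": "drive_tool", "kwargs": {"offset": [[0.3,-0.3,2],[0,0,3],[0,0,3],[0,0,3],[0,0,3],[0,0,2],[0,0,0.9],[0,0,0],[0,0,0],[0,0,0],[0,0,0],[0,0,0],[0,0,0],[0,0,0]], "delta_rot": [[0,0,0],[0,0,0],[0,0,0],[0,0,0],[0,0,0],[0,0,0],[0,0,0],[0,0,0],[0,0,0],[0,0,0],[0,0,0],[0,0,0],[0,0,0],[0,0,0]], "claw": [6,6,6,6,6,6,6,6,0.5,0.5,0.5,0.5,0.5,0.5]}}

```text
time_s: 4.25
tool_pos: [0.5293, 0.0283, 0.0635]
orientation: [[-0.117, 0.993, 0.002], [0.993, 0.117, -0.0], [-0.0, 0.002, -1.0]]
force: [0.0, -0.2, 7.0]
gripper_width: 0.0113
grip_force: 59.0
```

{"fn": "drive_tool", "kwargs": {"offset": [[0,-0.5,0],[0,-1,0],[0,-1,0],[0,-1,0],[0,-1,0],[0,-1,0],[0,-1,0],[0,-1,0],[0,-1,0],[0,-0.5,0],[0,0,0]], "delta_rot": [[0,0,0],[0,0,0],[0,0,0],[0,0,0],[0,0,0],[0,0,0],[0,0,0],[0,0,0],[0,0,0],[0,0,0],[0,0,0]], "claw": [0.5,0.5,0.5,0.5,0.5,0.5,0.5,0.5,0.5,0.5,0.5]}}

```text
time_s: 5.35
tool_pos: [0.4395, 0.0175, 0.0634]
orientation: [[-0.117, 0.993, 0.002], [0.993, 0.117, -0.001], [-0.001, 0.002, -1.0]]
force: [-0.0, -0.3, 11.4]
gripper_width: 0.0113
grip_force: 61.1
```

{"fn": "drive_tool", "kwargs": {"offset": [[0,-0.4,0],[0,-0.4,0],[0,0,0]], "delta_rot": [[0,0,0],[0,0,0],[0,0,0]], "claw": [0.5,0.5,0.5]}}

```text
time_s: 5.65
tool_pos: [0.4322, 0.0167, 0.0634]
orientation: [[-0.117, 0.993, 0.003], [0.993, 0.117, -0.001], [-0.001, 0.003, -1.0]]
force: [0.5, -0.0, 10.8]
gripper_width: 0.011
grip_force: 60.9
```

Still no stop yet; continue in small steps.

{"fn": "drive_tool", "kwargs": {"offset": [[0,-0.3,0],[0,-0.3,0],[0,-0.3,0],[0,0,0]], "delta_rot": [[0,0,0],[0,0,0],[0,0,0],[0,0,0]], "claw": [0.5,0.5,0.5,0.5]}}

```text
time_s: 6.05
tool_pos: [0.426, 0.0159, 0.0635]
orientation: [[-0.116, 0.993, 0.008], [0.993, 0.116, 0.0], [-0.001, 0.008, -1.0]]
force: [8.1, 3.2, 0.9]
gripper_width: 0.0114
grip_force: 59.9
```

{"fn": "drive_tool", "kwargs": {"offset": [[0,-0.2,0],[0,-0.2,0],[0,0,0]], "delta_rot": [[0,0,0],[0,0,0],[0,0,0]], "claw": [0.5,0.5,0.5]}}

```text
time_s: 6.35
tool_pos: [0.4261, 0.0158, 0.0635]
orientation: [[-0.115, 0.993, 0.014], [0.993, 0.115, 0.001], [-0.001, 0.014, -1.0]]
force: [17.5, 10.3, -11.6]
gripper_width: 0.011
grip_force: 59.1
```

{"fn": "drive_tool", "kwargs": {"offset": [[0,0.3,0],[0,0.1,0],[0,0,0],[0,0,0],[0,0,0],[0,0,-3],[0,0,-4],[0,0,-4],[0,0,-4],[0,0,-2],[0,0,0]], "delta_rot": [[0,0,0],[0,0,0],[0,0,0],[0,0,0],[0,0,0],[0,0,0],[0,0,0],[0,0,0],[0,0,0],[0,0,0],[0,0,0]], "claw": [0.5,0.5,5,5,5,5,5,5,8.5,8.5,8.5]}}

```text
time_s: 7.45
tool_pos: [0.4237, 0.0156, 0.235]
orientation: [[-0.117, 0.993, 0.006], [0.993, 0.117, -0.001], [-0.001, 0.005, -1.0]]
force: [0.5, 0.1, 0.5]
gripper_width: 0.085
grip_force: 0.0
```

```bash
python3 -c "
from h import *
to((.415,-.315,.20),.86)"
```

```text
rot [ 0.006 -0.001  0.828]
t 7.45 pos [0.4237 0.0156 0.235 ] yaw 1.688 off cm [-25.62  20.91   3.5 ] F [0.5 0.1 0.5] w 0.085 j [-0.13  0.09  1.86  0.    1.18 -0.24]
```

{"fn": "drive_tool", "kwargs": {"offset": [[0,0,0],[0,0,0],[0,0,0],[0,0,0],[0,0,0],[0,0,0],[-3.2,2.6,0],[-3.2,2.6,0],[-3.2,2.6,0],[-3.2,2.6,0],[-3.2,2.6,0],[-3.2,2.6,0],[-3.2,2.6,0],[-3.2,2.7,0],[0,0,0]], "delta_rot": [[0.006,0,0.138],[0,0,0.138],[0,0,0.138],[0,0,0.138],[0,0,0.138],[0,0,0.138],[0,0,0],[0,0,0],[0,0,0],[0,0,0],[0,0,0],[0,0,0],[0,0,0],[0,0,0],[0,0,0]], "claw": [8.5,8.5,8.5,8.5,8.5,8.5,8.5,8.5,8.5,8.5,8.5,8.5,8.5,8.5,8.5]}}

```text
time_s: 8.95
tool_pos: [0.4129, -0.3191, 0.2308]
orientation: [[0.655, 0.755, -0.007], [0.755, -0.655, -0.001], [-0.006, -0.004, -1.0]]
force: [0.4, 0.8, 0.8]
gripper_width: 0.085
grip_force: 0.0
```

```bash
python3 -c "
from h import *
to((.415,-.315,.027),.86)
w=read_camera('wrist')[:,:,::-1];t=read_camera('top')[:,:,::-1];cv2.imwrite('pics/top2.png',t)
c=cv2.resize(t[110:260,150:350],(512,384),interpolation=cv2.INTER_CUBIC)
cv2.imwrite('pics/v2.png',cv2.resize(np.vstack([w,c]),None,fx=.78,fy=.78))"
```

```text
rot [-0.004  0.006 -0.004]
t 8.95 pos [ 0.4129 -0.3191  0.2308] yaw 0.856 off cm [ 0.45 -0.1  20.38] F [0.4 0.8 0.8] w 0.085 j [-0.79  0.25  1.67 -0.01  1.22 -0.07]
```

View pics/v2.png

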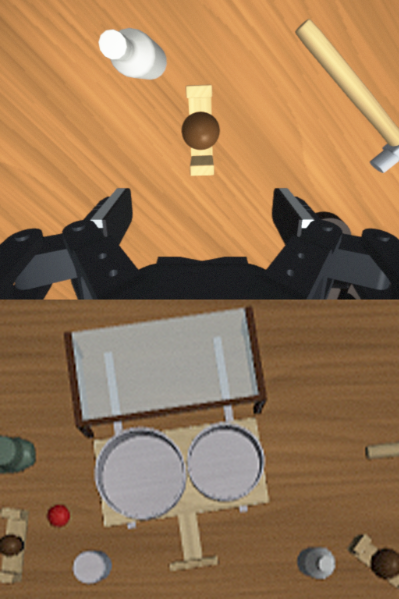

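The wrist view shows the large ball at about (258,168), centred on its cradle, which stands upright between the fingers. The bottle and hammer are clear. The top crop shows the carriage out, with the wide pot rim at about (221,197) and the narrow rim at (263,191).

```bash
python3 -c "
from h import *
w=wray(257.7,168,.046);print('ball',w)
print('top pots',ray('top',221,197.2,.098),ray('top',263,191.3,.082))
o=np.array([.586,.036]);x=np.array([.9931,.117]);y=np.array([-.117,.9931]);print('calc',o+.066*y,o-.078*y)
w[2]=.027;to(w,.86)"
```

```text
ball [ 0.41476046 -0.30715248  0.046     ]
top pots [0.57506873 0.09725558 0.098     ] [ 0.59289945 -0.04296937  0.082     ]
calc [0.578278  0.1015446] [ 0.595126  -0.0414618]
rot [-0.008  0.003 -0.002]
t 9.05 pos [ 0.4122 -0.3142  0.2306] yaw 0.858 off cm [ 0.7  -0.26 20.36] F [0.1 0.1 0.7] w 0.0852 j [-0.78  0.25  1.68 -0.    1.22 -0.07]
```

{"fn": "drive_tool", "kwargs": {"offset": [[0.2,0.2,2],[0,0,3],[0,0,3],[0,0,3],[0,0,3],[0,0,3],[0,0,2],[0,0,1],[0,0,0.5],[0,0,0],[0,0,0]], "delta_rot": [[-0.004,0.003,0],[0,0,0],[0,0,0],[0,0,0],[0,0,0],[0,0,0],[0,0,0],[0,0,0],[0,0,0],[0,0,0],[0,0,0]], "claw": [8.5,8.5,8.5,8.5,8.5,8.5,8.5,8.5,8.5,8.5,8.5]}}

```text
time_s: 10.15
tool_pos: [0.4165, -0.3146, 0.0282]
orientation: [[0.652, 0.758, -0.0], [0.758, -0.652, -0.001], [-0.001, 0.001, -1.0]]
force: [-1.3, -0.4, 1.0]
gripper_width: 0.085
grip_force: 0.0
```

```bash
python3 -c "
from h import *
to((.415,-.3145,.025),.86)
w=read_camera('wrist')[:,:,::-1];cv2.imwrite('pics/w3.png',w)"
```

```text
rot [0.001 0.001 0.   ]
t 10.15 pos [ 0.4165 -0.3146  0.0282] yaw 0.86 off cm [-0.09 -0.11  0.32] F [-1.3 -0.4  1. ] w 0.085 j [-0.78  0.52  1.87 -0.    0.74 -0.07]
```

View pics/w3.png

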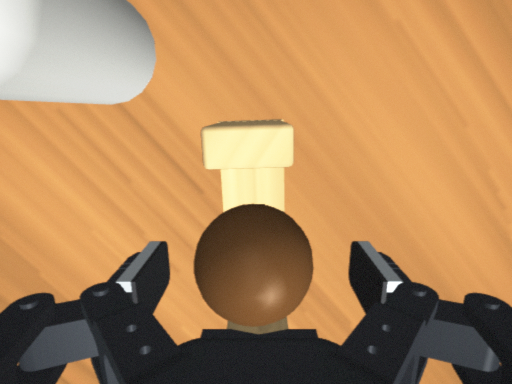

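The ball sits between the fingers at (254,265), with the finger midline at about column 259.

```bash
python3 -c "
from h import *
w=wray(253.5,265,.046);print(w);w[2]=.026;to(w,.86)"
```

```text
[ 0.4146456  -0.31337648  0.046     ]
rot [ 0.001  0.001 -0.   ]
t 10.2 pos [ 0.4166 -0.3148  0.0284] yaw 0.86 off cm [-0.02 -0.24  0.24] F [0.5 0.6 0.3] w 0.085 j [-0.78  0.52  1.87 -0.    0.74 -0.07]
```

{"fn": "drive_tool", "kwargs": {"offset": [[0,-0.2,0.3],[0,0,0],[0,0,0],[0,0,0],[0,0,0],[0,0,0],[0,0,0],[0,0,0]], "delta_rot": [[0,0,0],[0,0,0],[0,0,0],[0,0,0],[0,0,0],[0,0,0],[0,0,0],[0,0,0]], "claw": [8.5,7,6,5,4.8,4.8,4.8,4.8]}}

```text
time_s: 11.0
tool_pos: [0.4146, -0.3133, 0.025]
orientation: [[0.653, 0.758, -0.001], [0.758, -0.653, -0.001], [-0.001, 0.0, -1.0]]
force: [-0.3, 1.0, 5.2]
gripper_width: 0.0518
grip_force: 61.4
```

{"fn": "drive_tool", "kwargs": {"offset": [[0,0,-0.5],[0,0,-1.5],[0,0,-3],[0,0,-4],[0,0,-4],[0,0,-4],[0,0,-1],[0,0,0]], "delta_rot": [[0,0,0],[0,0,0],[0,0,0],[0,0,0],[0,0,0],[0,0,0],[0,0,0],[0,0,0]], "claw": [4.8,4.8,4.8,4.8,4.8,4.8,4.8,4.8]}}

```text
time_s: 11.8
tool_pos: [0.4155, -0.3138, 0.2063]
orientation: [[0.653, 0.758, 0.002], [0.758, -0.653, -0.003], [-0.001, 0.004, -1.0]]
force: [-0.4, 0.6, -1.8]
gripper_width: 0.0515
grip_force: 62.8
```

```bash
python3 -c "
from h import *
to((.577,.099,.20))
w=read_camera('wrist')[:,:,::-1];cv2.imwrite('pics/w4.png',w)"
```

```text
t 11.8 pos [ 0.4155 -0.3138  0.2063] yaw 0.86 off cm [ 41.82 -14.71   0.52] F [-0.4  0.6 -1.8] w 0.0515 j [-0.78  0.27  1.71 -0.    1.15 -0.07]
```

View pics/w4.png

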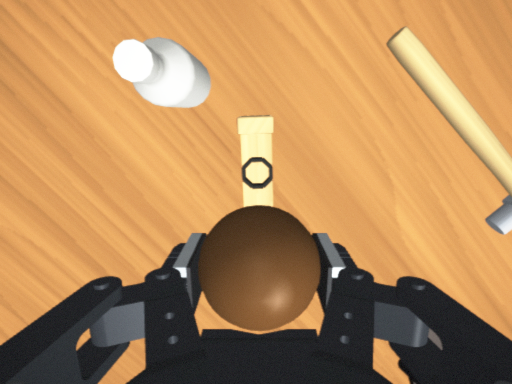

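Large ball is held securely and lifted; cradle ring empty at (257,172).

{"fn": "drive_tool", "kwargs": {"offset": [[2,-0.7,0],[3,-1.05,0],[3.5,-1.25,0],[3.5,-1.25,0],[3.5,-1.25,0],[3.5,-1.25,0],[3.5,-1.2,0],[3.5,-1.2,0],[3.5,-1.2,0],[3.5,-1.2,0],[3.5,-1.2,0],[3,-1.1,0],[1.8,-0.85,0],[0,0,0],[0,0,0]], "delta_rot": [[0,0,0],[0,0,0],[0,0,0],[0,0,0],[0,0,0],[0,0,0],[0,0,0],[0,0,0],[0,0,0],[0,0,0],[0,0,0],[0,0,0],[0,0,0],[0,0,0],[0,0,0]], "claw": [4.8,4.8,4.8,4.8,4.8,4.8,4.8,4.8,4.8,4.8,4.8,4.8,4.8,4.8,4.8]}}

```text
time_s: 13.35
tool_pos: [0.5712, 0.0958, 0.2017]
orientation: [[0.652, 0.758, -0.005], [0.758, -0.652, -0.001], [-0.004, -0.003, -1.0]]
force: [-0.8, -0.6, -0.8]
gripper_width: 0.0519
grip_force: 62.8
```

```bash
python3 -c "
from h import *
to((.5765,.099,.045),.86)
w=read_camera('wrist')[:,:,::-1];cv2.imwrite('pics/w5.png',w)"
```

```text
rot [-0.003  0.004  0.001]
t 13.35 pos [0.5712 0.0958 0.2017] yaw 0.861 off cm [ 0.59  0.19 15.67] F [-0.8 -0.6 -0.8] w 0.0519 j [ 0.05  0.36  1.59 -0.    1.2   0.76]
```

View pics/w5.png

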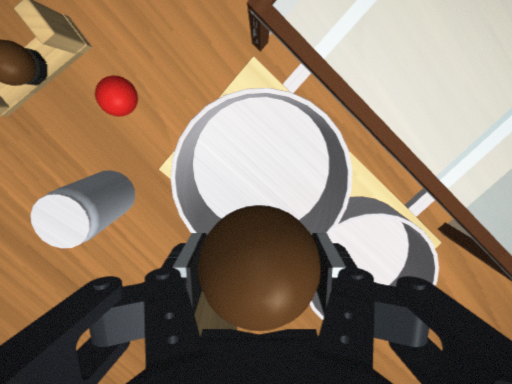

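The wide pot rim spans columns 172 to 352 with its top at row 88; the ball is clear of it and the hood edge is well away.

```bash
python3 -c "
from h import *
P=np.array([wray(*p,.098)[:2] for p in((172,170),(262,88),(352,172),(194,225))])
A=np.c_[2*P,np.ones(4)];c=np.linalg.lstsq(A,(P**2).sum(1),rcond=None)[0];print(c[:2],np.sqrt(c[2]+c[:2]@c[:2]))
to((.5765,.099,.045),.86)"
```

```text
[0.58145263 0.10246945] 0.0736368455743636
rot [-0.003  0.004  0.   ]
t 13.4 pos [0.5713 0.0953 0.2022] yaw 0.86 off cm [ 0.62  0.15 15.72] F [-0.  -0.6 -0.9] w 0.0515 j [ 0.05  0.36  1.59 -0.    1.2   0.76]
```

{"fn": "drive_tool", "kwargs": {"offset": [[0.8,0.1,1],[0,0,2.5],[0,0,3],[0,0,3],[0,0,2.5],[0,0,1.5],[0,0,1],[0,0,0],[0,0,0]], "delta_rot": [[-0.003,0.004,0],[0,0,0],[0,0,0],[0,0,0],[0,0,0],[0,0,0],[0,0,0],[0,0,0],[0,0,0]], "claw": [4.8,4.8,4.8,4.8,4.8,4.8,4.8,4.8,4.8]}}

```text
time_s: 14.3
tool_pos: [0.5796, 0.1011, 0.0592]
orientation: [[0.653, 0.757, 0.004], [0.757, -0.653, 0.001], [0.003, 0.003, -1.0]]
force: [0.7, -0.2, -0.7]
gripper_width: 0.0513
grip_force: 62.8
```

{"fn": "drive_tool", "kwargs": {"offset": [[0,0,0.8],[0,0,0.6],[0,0,0.4],[0,0,0.2],[0,0,0],[0,0,0]], "delta_rot": [[0,0,0],[0,0,0],[0,0,0],[0,0,0],[0,0,0],[0,0,0]], "claw": [4.8,4.8,4.8,4.8,4.8,4.8]}}

```text
time_s: 14.9
tool_pos: [0.5794, 0.1014, 0.0391]
orientation: [[0.653, 0.758, 0.004], [0.758, -0.653, 0.001], [0.003, 0.003, -1.0]]
force: [-0.4, -0.9, -1.2]
gripper_width: 0.0515
grip_force: 62.8
```

{"fn": "drive_tool", "kwargs": {"offset": [[0,0,0.1],[0,0,0.1],[0,0,0]], "delta_rot": [[0,0,0],[0,0,0],[0,0,0]], "claw": [4.8,4.8,4.8]}}

```text
time_s: 15.2
tool_pos: [0.5793, 0.1014, 0.037]
orientation: [[0.653, 0.758, 0.004], [0.758, -0.653, 0.001], [0.003, 0.003, -1.0]]
force: [-0.6, -1.1, -0.8]
gripper_width: 0.0516
grip_force: 62.8
```

{"fn": "drive_tool", "kwargs": {"offset": [[0,0,0.1],[0,0,0.1],[0,0,0]], "delta_rot": [[0,0,0],[0,0,0],[0,0,0]], "claw": [4.8,4.8,4.8]}}

```text
time_s: 15.5
tool_pos: [0.5792, 0.1014, 0.0349]
orientation: [[0.653, 0.758, 0.004], [0.758, -0.653, 0.001], [0.003, 0.002, -1.0]]
force: [0.4, -0.0, -0.7]
gripper_width: 0.0517
grip_force: 62.8
```

{"fn": "drive_tool", "kwargs": {"offset": [[0,0,0.07],[0,0,0]], "delta_rot": [[0,0,0],[0,0,0]], "claw": [4.8,4.8]}}

```text
time_s: 15.7
tool_pos: [0.5794, 0.1014, 0.0346]
orientation: [[0.653, 0.758, 0.004], [0.758, -0.653, 0.001], [0.003, 0.003, -1.0]]
force: [-1.1, 0.1, 1.3]
gripper_width: 0.0516
grip_force: 63.0
```

{"fn": "drive_tool", "kwargs": {"offset": [[0,0,0],[0,0,0],[0,0,0],[0,0,0],[0,0,0],[0,0,-1],[0,0,-2],[0,0,-3],[0,0,-4],[0,0,-4],[0,0,-3],[0,0,0]], "delta_rot": [[0,0,0],[0,0,0],[0,0,0],[0,0,0],[0,0,0],[0,0,0],[0,0,0],[0,0,0],[0,0,0],[0,0,0],[0,0,0],[0,0,0]], "claw": [5.4,5.8,6.5,7,7,7,7,7,7,7,7,7]}}

```text
time_s: 16.9
tool_pos: [0.582, 0.1015, 0.2102]
orientation: [[0.652, 0.758, 0.014], [0.758, -0.653, 0.001], [0.01, 0.01, -1.0]]
force: [1.6, -0.2, -0.4]
gripper_width: 0.0703
grip_force: 0.0
```

```bash
python3 -c "
from h import *
to((.464,.329,.20),-.12)
w=read_camera('wrist')[:,:,::-1];cv2.imwrite('pics/w6.png',w)"
```

```text
rot [ 0.004 -0.014  0.98 ]
t 16.9 pos [0.582  0.1015 0.2102] yaw 0.86 off cm [-14.44 -21.17   1.02] F [ 1.6 -0.2 -0.4] w 0.0703 j [0.06 0.36 1.57 0.   1.2  0.77]
```

View pics/w6.png

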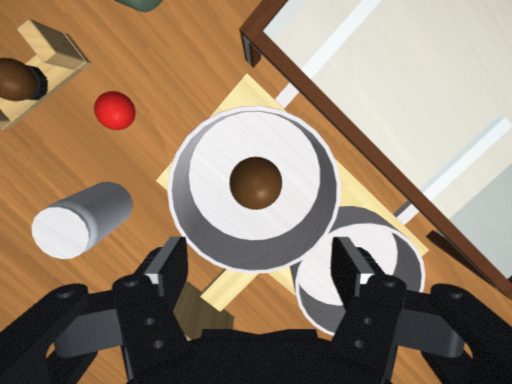

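The large ball rests on the wide pot's floor at (255,183), concentric with the pot and released. For the rest I'll use masks.

{"fn": "drive_tool", "kwargs": {"offset": [[0,0,0],[0,0,0],[0,0,0],[0,0,0],[0,0,0],[0,0,0],[0,0,0],[-2.0,-3.0,0],[-2.0,-3.0,0],[-2.0,-3.0,0],[-2.0,-3.0,0],[-2.0,-3.0,0],[-2.0,-3.0,0],[-2.2,-3.1,0],[0,0,0],[0,0,0]], "delta_rot": [[0,0,0.14],[0,0,0.14],[0,0,0.14],[0,0,0.14],[0,0,0.14],[0,0,0.14],[0,0,0.14],[0,0,0],[0,0,0],[0,0,0],[0,0,0],[0,0,0],[0,0,0],[0,0,0],[0,0,0],[0,0,0]], "claw": [7,7,7,7,7,7,7,7,7,7,7,7,7,7,7,7]}}

```text
time_s: 18.55
tool_pos: [0.4619, 0.3278, 0.203]
orientation: [[0.993, -0.118, 0.002], [-0.118, -0.993, -0.001], [0.002, 0.001, -1.0]]
force: [0.2, -0.3, 0.5]
gripper_width: 0.0698
grip_force: 0.0
```

```bash
python3 -c "
from h import *
to((.464,.329,.02),-.12)
s=status.sense()
w=read_camera('wrist')[:,:,::-1].copy();cv2.imwrite('pics/w7.png',w)
h=cv2.cvtColor(w,cv2.COLOR_BGR2HSV)
m=((h[...,2]<110)&(h[...,2]>20)&(h[...,1]>90)).astype(np.uint8)
for st,c,l in blobs(w,m,(150,80,380,300),300):print(st,c,wray(*c,.037))
y=((h[...,0]>18)&(h[...,0]<35)&(h[...,2]>150)&(h[...,1]>60)).astype(np.uint8)
for st,c,l in blobs(w,y,(150,60,380,330),150):print('wood',st,c)
"
```

```text
rot [ 0.001 -0.002  0.002]
t 18.55 pos [0.4619 0.3278 0.203 ] yaw -0.118 off cm [ 0.2  -0.15 18.3 ] F [ 0.2 -0.3  0.5] w 0.0698 j [ 0.5   0.34  1.62 -0.    1.18  2.19]
[236 157  37  38 731] [249.93570451 174.84268126] [0.46770963 0.33636492 0.037     ]
wood [ 236  115   36   48 1409] [253.65578424 136.23491838]
wood [240 190  29  22 516] [253.95930233 202.13565891]
wood [238 225  33  15 446] [254.30044843 232.4529148 ]
```

```bash
python3 -c "
from h import *
w=wray(254.3,176,.037);print(w);w[2]=.019;to(w,-.12)"
```

```text
[0.46594792 0.33200894 0.037     ]
rot [ 0.001 -0.003  0.001]
t 18.6 pos [0.4625 0.3272 0.2032] yaw -0.119 off cm [ 0.28 -0.52 18.42] F [-0.1 -0.5  0.2] w 0.07 j [ 0.5   0.34  1.62 -0.    1.18  2.19]
```

{"fn": "drive_tool", "kwargs": {"offset": [[0.3,-0.4,2],[0,0,3],[0,0,3],[0,0,3],[0,0,3],[0,0,2.5],[0,0,1.5],[0,0,0],[0,0,0]], "delta_rot": [[0,0,0],[0,0,0],[0,0,0],[0,0,0],[0,0,0],[0,0,0],[0,0,0],[0,0,0],[0,0,0]], "claw": [7,7,7,7,7,7,7,7,7]}}

```text
time_s: 19.5
tool_pos: [0.4676, 0.3304, 0.0239]
orientation: [[0.993, -0.121, 0.003], [-0.121, -0.993, -0.0], [0.003, -0.0, -1.0]]
force: [0.1, -0.1, 0.8]
gripper_width: 0.0698
grip_force: 0.0
```

```bash
python3 -c "
from h import *
w=read_camera('wrist')[:,:,::-1].copy();cv2.imwrite('pics/w8.png',w)
h=cv2.cvtColor(w,cv2.COLOR_BGR2HSV)
m=((h[...,2]<140)&(h[...,2]>20)&(h[...,1]>90)).astype(np.uint8)
for st,c,l in blobs(w,m,(180,190,340,325),300):
    u=st[0]+st[2]/2;v=st[1]+st[3]/2;p=wray(u,v,.037);print(st,c,p);p[2]=.02;to(p,-.12)
"
```

```text
[ 214  224   83   86 4693] [251.40933305 263.91199659] [0.46397669 0.33366189 0.037     ]
rot [-0.001 -0.004 -0.001]
t 19.55 pos [0.4681 0.331  0.0246] yaw -0.121 off cm [-0.44 -0.22  0.46] F [ 0.   0.2 -0.4] w 0.0702 j [ 0.5   0.58  1.76 -0.    0.8   2.19]
[228 315  55  10 532] [255.58646617 319.62218045] [0.434566   0.33734898 0.037     ]
rot [-0.001 -0.004 -0.001]
t 19.55 pos [0.4681 0.331  0.0246] yaw -0.121 off cm [-3.4  -0.23  0.46] F [ 0.   0.2 -0.4] w 0.0702 j [ 0.5   0.58  1.76 -0.    0.8   2.19]
```

{"fn": "drive_tool", "kwargs": {"offset": [[-0.4,-0.2,0.4],[0,0,0],[0,0,0],[0,0,0],[0,0,0],[0,0,0],[0,0,0],[0,0,0]], "delta_rot": [[0,-0.003,0],[0,0,0],[0,0,0],[0,0,0],[0,0,0],[0,0,0],[0,0,0],[0,0,0]], "claw": [7,6,5,4,3.5,3.5,3.5,3.5]}}

```text
time_s: 20.35
tool_pos: [0.4633, 0.3333, 0.0207]
orientation: [[0.993, -0.119, 0.001], [-0.119, -0.993, -0.0], [0.001, -0.0, -1.0]]
force: [-0.5, -4.6, 6.3]
gripper_width: 0.0371
grip_force: 59.2
```

{"fn": "drive_tool", "kwargs": {"offset": [[0,0,-0.5],[0,0,-1.5],[0,0,-3],[0,0,-4],[0,0,-4],[0,0,-4],[0,0,-1],[0,0,0]], "delta_rot": [[0,0,0],[0,0,0],[0,0,0],[0,0,0],[0,0,0],[0,0,0],[0,0,0],[0,0,0]], "claw": [3.5,3.5,3.5,3.5,3.5,3.5,3.5,3.5]}}

```text
time_s: 21.15
tool_pos: [0.4645, 0.3347, 0.2022]
orientation: [[0.993, -0.12, 0.005], [-0.12, -0.993, 0.003], [0.005, -0.004, -1.0]]
force: [0.1, -1.3, -0.9]
gripper_width: 0.0373
grip_force: 60.1
```

```bash
python3 -c "
from h import *
to((.596,-.0405,.20))
w=read_camera('wrist')[:,:,::-1].copy();cv2.imwrite('pics/w9.png',w)
h=cv2.cvtColor(w,cv2.COLOR_BGR2HSV)
m=((h[...,2]<140)&(h[...,2]>20)&(h[...,1]>90)).astype(np.uint8)
for st,c,l in blobs(w,m,(150,120,380,325),300): print(st,c)
"
```

```text
t 21.15 pos [0.4645 0.3347 0.2022] yaw -0.12 off cm [17.55 35.68  0.16] F [ 0.1 -1.3 -0.9] w 0.0373 j [0.5  0.34 1.61 0.   1.18 2.19]
[ 217  214   89   98 5843] [258.28820811 259.35906213]
```

{"fn": "drive_tool", "kwargs": {"offset": [[0,0,0],[0,0,0],[0,0,0],[0,0,0],[0,0,0],[0,0,0],[0,0,0],[0,0,0]], "delta_rot": [[0,0,-0.14],[0,0,-0.14],[0,0,-0.14],[0,0,-0.14],[0,0,-0.14],[0,0,-0.14],[0,0,-0.14],[0,0,0]], "claw": [3.5,3.5,3.5,3.5,3.5,3.5,3.5,3.5]}}

```text
time_s: 22.0
tool_pos: [0.4618, 0.333, 0.1974]
orientation: [[0.652, 0.758, -0.003], [0.759, -0.652, -0.001], [-0.003, -0.002, -1.0]]
force: [-0.2, 0.1, -0.5]
gripper_width: 0.0375
grip_force: 60.1
```

```bash
python3 -c "
from h import *
to((.596,-.0405,.20))"
```

```text
t 22.0 pos [0.4618 0.333  0.1974] yaw 0.861 off cm [-19.59  34.52  -0.25] F [-0.2  0.1 -0.5] w 0.0375 j [0.5  0.35 1.62 0.   1.18 1.21]
```

{"fn": "drive_tool", "kwargs": {"offset": [[-1,1.7,0],[-1.5,2.6,0],[-1.7,3,0],[-1.7,3,0],[-1.7,3,0],[-1.7,3,0],[-1.7,3,0],[-1.7,3,0],[-1.7,3,0],[-1.7,3,0],[-1.7,3,0],[-1.3,2.2,0],[-0.2,1,0],[0,0,0],[0,0,0]], "delta_rot": [[0,0,0],[0,0,0],[0,0,0],[0,0,0],[0,0,0],[0,0,0],[0,0,0],[0,0,0],[0,0,0],[0,0,0],[0,0,0],[0,0,0],[0,0,0],[0,0,0],[0,0,0]], "claw": [3.5,3.5,3.5,3.5,3.5,3.5,3.5,3.5,3.5,3.5,3.5,3.5,3.5,3.5,3.5]}}

```text
time_s: 23.5
tool_pos: [0.5979, -0.0366, 0.1989]
orientation: [[0.654, 0.757, -0.001], [0.757, -0.654, 0.002], [0.001, -0.002, -1.0]]
force: [-0.6, -0.0, -1.0]
gripper_width: 0.0375
grip_force: 60.1
```

```bash
python3 -c "
from h import *
w=read_camera('wrist')[:,:,::-1].copy();cv2.imwrite('pics/w10.png',w)
to((.596,-.0405,.04),.86)
"
```

```text
rot [-0.002 -0.001 -0.   ]
t 23.55 pos [ 0.5979 -0.0363  0.1991] yaw 0.86 off cm [-0.44  0.13 15.91] F [-0.8  1.   0.6] w 0.0372 j [-0.18  0.39  1.55  0.    1.2   0.53]
```

View pics/w10.png

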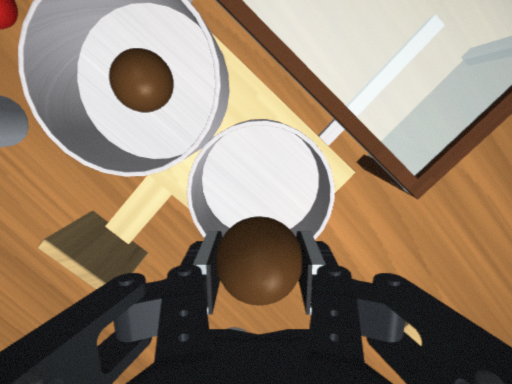

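The small ball is held, the narrow pot rim spans columns 187 to 335 with its top at row 120, and the large ball is still centred in its pot.

```bash
python3 -c "
from h import *
P=np.array([wray(*p,.082)[:2] for p in((187,192),(261,120),(335,192),(205,230))])
A=np.c_[2*P,np.ones(4)];c=np.linalg.lstsq(A,(P**2).sum(1),rcond=None)[0];print(c[:2],np.sqrt(c[2]+c[:2]@c[:2]))
to((c[0],c[1],.055),.86)"
```

```text
[ 0.59791872 -0.04000376] 0.06447779968686307
rot [-0.002 -0.001 -0.   ]
t 23.55 pos [ 0.5979 -0.0363  0.1991] yaw 0.86 off cm [-0.27  0.24 14.41] F [-0.8  1.   0.6] w 0.0372 j [-0.18  0.39  1.55  0.    1.2   0.53]
```

Target (0.597,-0.040), in agreement with the earlier estimate.

{"fn": "drive_tool", "kwargs": {"offset": [[-0.4,0.2,1],[0,0,2.5],[0,0,3],[0,0,3],[0,0,2.5],[0,0,1.5],[0,0,0.9],[0,0,0],[0,0,0]], "delta_rot": [[0,0,0],[0,0,0],[0,0,0],[0,0,0],[0,0,0],[0,0,0],[0,0,0],[0,0,0],[0,0,0]], "claw": [3.5,3.5,3.5,3.5,3.5,3.5,3.5,3.5,3.5]}}

```text
time_s: 24.45
tool_pos: [0.598, -0.0416, 0.0562]
orientation: [[0.652, 0.758, 0.001], [0.758, -0.652, 0.001], [0.002, 0.001, -1.0]]
force: [0.3, 0.3, 0.3]
gripper_width: 0.0371
grip_force: 60.1
```

{"fn": "drive_tool", "kwargs": {"offset": [[0,0,0.8],[0,0,0.6],[0,0,0.3],[0,0,0],[0,0,0]], "delta_rot": [[0,0,0],[0,0,0],[0,0,0],[0,0,0],[0,0,0]], "claw": [3.5,3.5,3.5,3.5,3.5]}}

```text
time_s: 24.95
tool_pos: [0.5978, -0.0418, 0.0388]
orientation: [[0.653, 0.758, 0.001], [0.758, -0.653, 0.001], [0.001, -0.0, -1.0]]
force: [0.5, 0.4, -0.3]
gripper_width: 0.0374
grip_force: 60.1
```

{"fn": "drive_tool", "kwargs": {"offset": [[0,0,0.2],[0,0,0.1],[0,0,0.1],[0,0,0],[0,0,0]], "delta_rot": [[0,0,0],[0,0,0],[0,0,0],[0,0,0],[0,0,0]], "claw": [3.5,3.5,3.5,3.5,3.5]}}

```text
time_s: 25.45
tool_pos: [0.5978, -0.0418, 0.0348]
orientation: [[0.653, 0.758, 0.001], [0.758, -0.653, 0.001], [0.001, 0.0, -1.0]]
force: [0.1, -0.4, -1.2]
gripper_width: 0.0377
grip_force: 60.1
```

{"fn": "drive_tool", "kwargs": {"offset": [[0,0,0.1],[0,0,0.05],[0,0,0]], "delta_rot": [[0,0,0],[0,0,0],[0,0,0]], "claw": [3.5,3.5,3.5]}}

```text
time_s: 25.75
tool_pos: [0.5977, -0.0417, 0.0332]
orientation: [[0.653, 0.758, 0.001], [0.758, -0.653, 0.001], [0.001, -0.0, -1.0]]
force: [0.2, 1.1, -0.5]
gripper_width: 0.0371
grip_force: 60.1
```

{"fn": "drive_tool", "kwargs": {"offset": [[0,0,0.08],[0,0,0]], "delta_rot": [[0,0,0],[0,0,0]], "claw": [3.5,3.5]}}

```text
time_s: 25.95
tool_pos: [0.5977, -0.0417, 0.0324]
orientation: [[0.653, 0.758, 0.001], [0.758, -0.653, 0.001], [0.001, -0.0, -1.0]]
force: [0.9, -0.0, -0.3]
gripper_width: 0.0376
grip_force: 60.1
```

{"fn": "drive_tool", "kwargs": {"offset": [[0,0,0.06],[0,0,0]], "delta_rot": [[0,0,0],[0,0,0]], "claw": [3.5,3.5]}}

```text
time_s: 26.15
tool_pos: [0.5978, -0.0418, 0.032]
orientation: [[0.653, 0.758, 0.001], [0.758, -0.653, 0.001], [0.001, 0.0, -1.0]]
force: [0.2, -0.3, 0.6]
gripper_width: 0.0374
grip_force: 60.3
```

{"fn": "drive_tool", "kwargs": {"offset": [[0,0,0.04],[0,0,0]], "delta_rot": [[0,0,0],[0,0,0]], "claw": [3.5,3.5]}}

```text
time_s: 26.35
tool_pos: [0.5979, -0.0418, 0.0319]
orientation: [[0.653, 0.758, 0.001], [0.758, -0.653, 0.001], [0.001, 0.0, -1.0]]
force: [-1.0, -0.4, 3.9]
gripper_width: 0.0372
grip_force: 60.5
```

Contact. Release and rise.

{"fn": "drive_tool", "kwargs": {"offset": [[0,0,0],[0,0,0],[0,0,0],[0,0,0],[0,0,0],[0,0,-1],[0,0,-2],[0,0,-3],[0,0,-4],[0,0,-4],[0,0,-2],[0,0,0],[0,0,0]], "delta_rot": [[0,0,0],[0,0,0],[0,0,0],[0,0,0],[0,0,0],[0,0,0],[0,0,0],[0,0,0],[0,0,0],[0,0,0],[0,0,0],[0,0,0],[0,0,0]], "claw": [4,4.4,5,5.5,5.5,5.5,5.5,5.5,5.5,5.5,5.5,5.5,5.5]}}

```text
time_s: 27.65
tool_pos: [0.5977, -0.0419, 0.1921]
orientation: [[0.653, 0.758, 0.002], [0.758, -0.653, 0.001], [0.002, 0.001, -1.0]]
force: [0.0, 0.1, -0.4]
gripper_width: 0.0551
grip_force: 0.0
```

```bash
python3 -c "
from h import *
w=read_camera('wrist')[:,:,::-1].copy();cv2.imwrite('pics/w11.png',w)
h=cv2.cvtColor(w,cv2.COLOR_BGR2HSV)
m=((h[...,2]<120)&(h[...,2]>20)&(h[...,1]>100)).astype(np.uint8)
for st,c,l in blobs(w,m,(60,20,360,300),300): print(st,c,wray(st[0]+st[2]/2,st[1]+st[3]/2,.05))
to((.426,.0165,.20),1.688)
"
```

```text
[ 240   20  120  121 2693] [304.56368362  73.17007055] [0.68569774 0.00566667 0.05      ]
[ 101   42   65   65 3115] [132.95634029  73.3011236 ] [0.57815484 0.10493739 0.05      ]
[ 240  162   39   39 1105] [258.69954751 180.97285068] [ 0.59910396 -0.04018353  0.05      ]
[  60  210   81   78 2477] [ 93.91764231 247.69963666] [0.42955463 0.01240647 0.05      ]
rot [-0.001 -0.001 -0.828]
t 27.7 pos [ 0.5969 -0.0418  0.191 ] yaw 0.86 off cm [  7.79 -16.29  -0.9 ] F [-0.2 -0.2 -0.4] w 0.0548 j [-0.19  0.39  1.56  0.    1.19  0.52]
```

Both balls lie at their pot centres. Back to the pull board.

{"fn": "drive_tool", "kwargs": {"offset": [[0,0,-1],[0,0,0],[0,0,0],[0,0,0],[0,0,0],[0,0,0],[1.5,-3,0],[1.5,-3,0],[1.5,-3,0],[1.5,-3,0],[1.5,-3,0],[0.3,-1.3,0],[0,0,0],[0,0,0]], "delta_rot": [[0,0,-0.138],[0,0,-0.138],[0,0,-0.138],[0,0,-0.138],[0,0,-0.138],[0,0,-0.138],[0,0,0],[0,0,0],[0,0,0],[0,0,0],[0,0,0],[0,0,0],[0,0,0],[0,0,0]], "claw": [6,6,6,6,6,6,6,6,6,6,6,6,6,6]}}

```text
time_s: 29.1
tool_pos: [0.4279, 0.0161, 0.2013]
orientation: [[-0.117, 0.993, 0.002], [0.993, 0.117, 0.001], [0.0, 0.002, -1.0]]
force: [0.0, -0.3, -0.2]
gripper_width: 0.0601
grip_force: 0.0
```

```bash
python3 -c "
from h import *
to((.4265,.0165,.063),1.688)
w=read_camera('wrist')[:,:,::-1].copy();cv2.imwrite('pics/w12.png',w)
h=cv2.cvtColor(w,cv2.COLOR_BGR2HSV)
y=((h[...,0]>18)&(h[...,0]<35)&(h[...,2]>140)&(h[...,1]>60)).astype(np.uint8)
for st,c,l in blobs(w,y,(170,100,350,300),150):
    print(st,c)
    cols=np.where(l.sum(0)>50)[0];print(cols, [np.where(l[:,k])[0][[0,-1]] for k in cols[:3]])
"
```

```text
rot [ 0.002 -0.    -0.   ]
t 29.1 pos [0.4279 0.0161 0.2013] yaw 1.688 off cm [ 0.05 -0.13 13.83] F [ 0.  -0.3 -0.2] w 0.0601 j [-0.12  0.14  1.9   0.    1.1  -0.24]
[ 250  114  100  127 4649] [302.57625296 181.29705313]
[251 252 253 254 255 256 257 258 259 260 261 262 333 334 335 336 337 338
 339 340 341 342 343 344 345 346 347 348 349] [array([145, 233]), array([145, 234]), array([145, 234])]
```

{"fn": "drive_tool", "kwargs": {"offset": [[0,-0.1,2],[0,0,3],[0,0,3],[0,0,3],[0,0,2],[0,0,0.8],[0,0,0],[0,0,0],[0,0,0],[0,0,0],[0,0,0],[0,0,0],[0,0,0]], "delta_rot": [[0,0,0],[0,0,0],[0,0,0],[0,0,0],[0,0,0],[0,0,0],[0,0,0],[0,0,0],[0,0,0],[0,0,0],[0,0,0],[0,0,0],[0,0,0]], "claw": [6,6,6,6,6,6,6,4,2.5,1.5,0.5,0.5,0.5]}}

```text
time_s: 30.45
tool_pos: [0.4265, 0.0164, 0.0644]
orientation: [[-0.117, 0.993, 0.003], [0.993, 0.117, 0.001], [0.0, 0.003, -1.0]]
force: [-0.6, 0.0, 5.6]
gripper_width: 0.011
grip_force: 58.5
```

{"fn": "drive_tool", "kwargs": {"offset": [[0,0.1,0],[0,0.2,0],[0,0.3,0],[0,0.4,0],[0,0.5,0],[0,0.6,0],[0,0.6,0],[0,0.6,0],[0,0.6,0],[0,0.6,0],[0,0.6,0],[0,0.6,0],[0,0.6,0],[0,0.6,0],[0,0.6,0],[0,0.6,0],[0,0.6,0],[0,0.6,0],[0,0.6,0],[0,0.6,0]], "delta_rot": [[0,0,0],[0,0,0],[0,0,0],[0,0,0],[0,0,0],[0,0,0],[0,0,0],[0,0,0],[0,0,0],[0,0,0],[0,0,0],[0,0,0],[0,0,0],[0,0,0],[0,0,0],[0,0,0],[0,0,0],[0,0,0],[0,0,0],[0,0,0]], "claw": [0.5,0.5,0.5,0.5,0.5,0.5,0.5,0.5,0.5,0.5,0.5,0.5,0.5,0.5,0.5,0.5,0.5,0.5,0.5,0.5]}}

```text
time_s: 32.45
tool_pos: [0.5294, 0.0287, 0.0644]
orientation: [[-0.117, 0.993, -0.0], [0.993, 0.117, 0.001], [0.001, 0.0, -1.0]]
force: [-3.1, -0.6, 7.4]
gripper_width: 0.011
grip_force: 58.8
```

{"fn": "drive_tool", "kwargs": {"offset": [[0,0.6,0],[0,0.6,0],[0,0.6,0],[0,0.6,0],[0,0.6,0],[0,0.5,0],[0,0.4,0],[0,0.3,0],[0,0.3,0],[0,0.2,0],[0,0.2,0],[0,0.2,0],[0,0.2,0],[0,0.2,0],[0,0,0]], "delta_rot": [[0,0,0],[0,0,0],[0,0,0],[0,0,0],[0,0,0],[0,0,0],[0,0,0],[0,0,0],[0,0,0],[0,0,0],[0,0,0],[0,0,0],[0,0,0],[0,0,0],[0,0,0]], "claw": [0.5,0.5,0.5,0.5,0.5,0.5,0.5,0.5,0.5,0.5,0.5,0.5,0.5,0.5,0.5]}}

```text
time_s: 33.95
tool_pos: [0.5846, 0.0354, 0.0644]
orientation: [[-0.117, 0.993, 0.001], [0.993, 0.117, 0.001], [0.001, 0.001, -1.0]]
force: [-2.6, 0.3, 5.9]
gripper_width: 0.011
grip_force: 58.9
```

{"fn": "drive_tool", "kwargs": {"offset": [[0,0.2,0],[0,0.2,0],[0,0,0]], "delta_rot": [[0,0,0],[0,0,0],[0,0,0]], "claw": [0.5,0.5,0.5]}}

```text
time_s: 34.25
tool_pos: [0.5847, 0.0354, 0.0644]
orientation: [[-0.118, 0.993, -0.006], [0.993, 0.118, 0.0], [0.001, -0.006, -1.0]]
force: [-13.3, -2.2, 15.7]
gripper_width: 0.0114
grip_force: 60.3
```

{"fn": "drive_tool", "kwargs": {"offset": [[0,-0.3,0],[0,0,0],[0,0,0],[0,0,0],[0,0,0],[0,0,-2],[0,0,-3],[0,0,-3],[0,0,-3],[0,-2,-2],[0,-3,0],[0,-3,0],[0,-3,0],[0,-3,0],[0,0,0],[0,0,0],[0,0,0]], "delta_rot": [[0,0,0],[0,0,0],[0,0,0],[0,0,0],[0,0,0],[0,0,0],[0,0,0],[0,0,0],[0,0,0],[0,0,0],[0,0,0],[0,0,0],[0,0,0],[0,0,0],[0,0,0],[0,0,0],[0,0,0]], "claw": [0.5,2,4,5,5,5,5,5,5,5,5,5,5,5,5,5,5]}}

```text
time_s: 35.95
tool_pos: [0.448, 0.0188, 0.1938]
orientation: [[-0.117, 0.993, 0.003], [0.993, 0.117, 0.001], [0.0, 0.003, -1.0]]
force: [0.2, -0.7, 0.0]
gripper_width: 0.0501
grip_force: 0.0
```

```bash
python3 -c "
from h import *
to((.5847,.0354,.2))
w=read_camera('wrist')[:,:,::-1].copy();cv2.imwrite('pics/w13.png',w)
h=cv2.cvtColor(w,cv2.COLOR_BGR2HSV)
y=((h[...,0]>18)&(h[...,0]<35)&(h[...,2]>140)&(h[...,1]>60)).astype(np.uint8)
for st,c,l in blobs(w,y,(200,60,480,300),150):
    cols=np.where(l.sum(0)>45)[0];print(st,c,cols[:20],wray(cols[:12].mean() if len(cols) else 0,c[1],.095))
m=((h[...,2]<150)&(h[...,1]>70)).astype(np.uint8)
for st,c,l in blobs(w,m,(300,0,512,330),150):print('brown',st,c)
t=read_camera('top')[:,:,::-1];s=read_camera('side')[:,:,::-1]
c=cv2.resize(t[100:250,120:380],None,fx=2,fy=2);d=cv2.resize(s[140:300,150:410],None,fx=2,fy=2)
cv2.imwrite('pics/end.png',np.hstack([cv2.resize(np.vstack([c,d[:300]]),(440,560)),cv2.resize(w,(350,560))]))
"
```

```text
t 35.95 pos [0.448  0.0188 0.1938] yaw 1.688 off cm [ 0.06 13.77 -0.58] F [ 0.2 -0.7  0. ] w 0.0501 j [-0.11  0.18  1.87  0.    1.08 -0.23]
[ 411  122   69  176 4200] [450.91285714 208.2647619 ] [417 418 419 420 421 422 423 424 425 426 427 428 429 430 433 451 452 453
 454 455] [0.58677924 0.02378084 0.095     ]
brown [ 465    4   47  157 1184] [485.24070946  73.47212838]
brown [ 377  138   57   98 3292] [399.82108141 180.56287971]
brown [353 192 133 131 897] [446.67558528 258.90635452]
```

View pics/end.png

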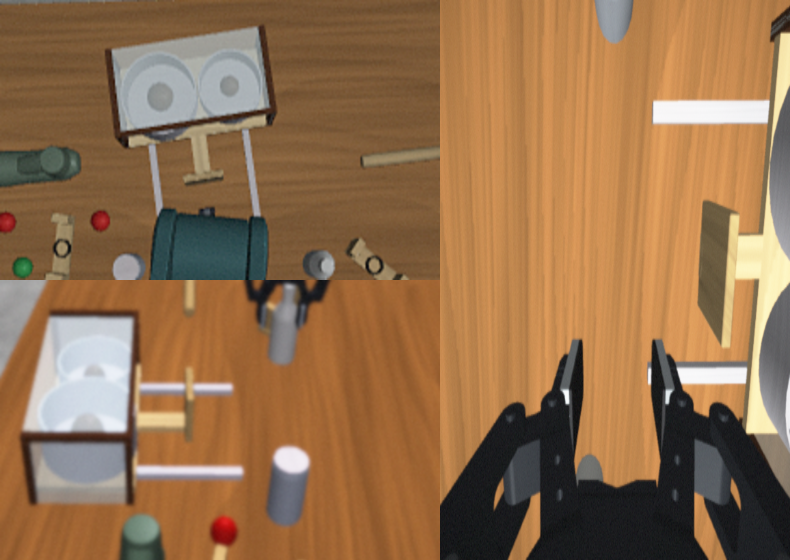

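The carriage is home under the hood, with both balls visible in their pots at about (160,97) and (230,86) in the left panel. The bystanders are in place and the arm is clear.

```bash
python3 -c "
from workcell import ctrl
print(ctrl.finish_job())"
```

```text
the job is handed in; nothing more can be done
None
```

I pulled the carriage out to its stop, lowered each ball onto the floor of its own pot, and pushed the carriage back to its home stop. I handed the job in at about 36 s; no verdict came back. The last pictures show both balls in their pots, and the bystanders in view look unmoved, though part of the hammer was out of frame.

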